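# Find the full-depth lamp socket with the marked depth rod and clamp the rod there

## Task

One of the two street lamps on the bench has its pole socket at full depth; the other is too shallow. Push the marked depth rod down the sockets, firmly past the drag of the sealing cup until it stops solid but without ramming it, to find the socket that takes it right down to its mark, and leave the rod standing there with the mark level with the rim. Then press that lamp's clamp lever all the way down, leave the other lamp's lever raised, and knock nothing over.

Things in the scene. Friction and masses are not known exactly. Their poses are not given: they have to be found in the camera images.
- gauge: the depth rod: plain aluminium cylinder 34 mm in diameter, 155 mm long, 0.2 to 0.4 kg, standing upright on the bench; its lower end is chamfered to 26 mm over 7 mm; one thin dark ring (the mark) runs round it. A 15 to 20 N push is ample; over 45 N hurts the seat. Origin: centre of its lower end; z up along the rod
- gauge_mark (a point): the rod's mark: on the rod's axis at the height of the ring, 80 mm above the lower end
- lamp_a: grey cast street-lamp head fixed to the bench, lying lens up, its pole socket turned straight up. Origin: on the bench, on the socket's axis, z up. Socket: upright tube, 58 mm outside, 38 mm bore, rim 100 mm above the bench. The head (250 x 130 mm, 60 mm high) lies to +x (40 to 300 mm from the axis), the clamp lever to -x. Starts on the robot's left (+y)
- lamp_b: grey cast street-lamp head fixed to the bench, lying lens up, its pole socket turned straight up. Origin: on the bench, on the socket's axis, z up. Socket: upright tube, 58 mm outside, 38 mm bore, rim 100 mm above the bench. The head (250 x 130 mm, 60 mm high) lies to +x (40 to 300 mm from the axis), the clamp lever to -x. Starts on the robot's right (-y)
- lamp_a_rim (a point): centre of the mouth of lamp_a's socket. A stiff sealing cup inside, its top at first 50 to 54 mm below the rim, gives way to a push of about 8 N (not to the rod's weight; no spring back) until the rod strikes a solid seat: 80 mm below the rim in one of the two lamps, 62 mm in the other (mark left 18 mm above the rim); which is which is drawn anew and cannot be seen
- lamp_b_rim (a point): centre of the mouth of lamp_b's socket. A stiff sealing cup inside, its top at first 50 to 54 mm below the rim, gives way to a push of about 8 N (not to the rod's weight; no spring back) until the rod strikes a solid seat: 80 mm below the rim in one of the two lamps, 62 mm in the other (mark left 18 mm above the rim); which is which is drawn anew and cannot be seen
- lamp_a_lever (a joint): clamp lever of lamp_a: bar 78 x 20 x 9 mm, black grip; level pivot at x = -45, z = 85 mm in the lamp's frame, bar pointing to the lamp's -x. 0 = raised (open), bar rising 50 degrees from level; grows as pressed down; 1.2 rad = fully down (clamped), bar 19 degrees below level. Starts at 0 to 0.15. Stiff (0.15 N m), stays where it is left
- lamp_b_lever (a joint): clamp lever of lamp_b: bar 78 x 20 x 9 mm, black grip; level pivot at x = -45, z = 85 mm in the lamp's frame, bar pointing to the lamp's -x. 0 = raised (open), bar rising 50 degrees from level; grows as pressed down; 1.2 rad = fully down (clamped), bar 19 degrees below level. Starts at 0 to 0.15. Stiff (0.15 N m), stays where it is left
- lamp_a_pad (a point): the pressing spot of lamp_a's clamp lever: on the bar's centre line, 60 mm from its pivot. The lever can be pushed straight down from above, 43 mm out from the pivot
- lamp_b_pad (a point): the pressing spot of lamp_b's clamp lever: on the bar's centre line, 60 mm from its pivot. The lever can be pushed straight down from above, 43 mm out from the pivot
- spare_stub: bystander: a short thick aluminium bush, 48 mm in diameter, 75 mm high, no ring, standing on the bench; not to be used. Origin: centre of its underside
- jar_a: bystander: glass jar with a screw lid, 68 mm in diameter, 115 mm high. Origin: centre of its underside
- jar_b: bystander: glass jar like jar_a
- jar_c: bystander: glass jar like jar_a
Things that resemble listed ones, but are neither listed nor needed, are in the scene too. What is shaped like the gauge but blue is not meant.

How it is judged:
By the outcome, as a careful person would: the job done as asked, in the order asked, and still so for the second after the job is handed in, with the robot touching nothing.
It also fails if it takes over 64 s, if anything falls off the work surface, if the arm or the gripper's body presses on something with over 40 N, if the wrist force passes 120 N, or if a joint passes its speed limit or range.

## Robot

A 6-joint arm with a two-finger parallel gripper is mounted at the origin on the work surface. World frame = base frame: x ahead of the robot, y to its left, z up, the work surface at z = 0. Lengths are in mm, angles in rad, forces in N, time in s.
With the tool pointing down it reaches from about 350 to 775 mm from the base axis. Payload 7.3 kg.
Tool frame: the origin (TCP) lies midway between the tips of the shut fingers; the grasp point (between the pads) lies 19 mm behind it; z points along the fingers, y is the line along which they close (so a half turn about z gives the same grasp; the last joint's range is limited). The gripper opens to 92 mm and grips with 3 to 60 N. Pads are 19 mm wide; open, the fingers measure 130 mm over their backs; the gripper's body (75 mm by 190 mm) begins 47 mm behind the grasp point.
Start: joints at [-1.434, 0.342, 1.524, -0, 1.275, -0.146], TCP at [146.521, -504.159, 226.741] pointing down, gripper open.
Joint ranges: [-2.53, 2.53], [-0.77, 2.02], [0.04, 2.7], [-1, 4.14], [0.28, 2.66], [-3.11, 3.11]. Speed limits (rad/s): [2.57, 2.57, 3.14, 3.14, 3.14, 3.14].

## Interface

Orientations are given as a unit quaternion [x, y, z, w].
In Python, from workcell import env gives the robot as it stands. The module is installed in compiled form; this text tells all that it offers. Calls block until the motion is done:
- env.move_ptp(position, orientation): joint-space move of the TCP to a pose.
- env.movel(position, vel=150, frame=None): straight line of the TCP; frame=None keeps the orientation; vel is the mean speed in mm/s.
- env.goto_joints(angles): joint-space move.
- env.gripper_to(opening): finger opening in mm; the grip force is fixed at half the most; returns when the fingers have stopped.
- env.pause(seconds).
- env.inverse_kinematics(position, orientation): joint angles nearest the present ones, or None.
- env.read_state(): the state.
- env.camera(name): name is "scene" or "top" or "wrist"; returns a dict with "color" (400x640x3 uint8, blue, green, red), "fx", "fy", "cx", "cy" (pixels), "rvec" (rotation vector, rad) and "tvec" (3), from world to camera coordinates, as OpenCV has them; the wrist camera has in their place "hand_eye" (4x4, takes a point from camera to tool coordinates, whose origin is the TCP and whose axes are the flange's). Camera axes: x right, y down, z forward; pixel columns grow to the right and rows downward; lengths in mm; the calibration is good to about 2 mm. The wrist camera is an equidistant fisheye: a pixel r from the principal point sees the ray r / f radians off the axis. A picture is of the moment at which its call begins: read the wrist's pose just before it. There is no depth.
A pose or a line that the arm cannot do raises env.MotionError and nothing moves.
- env.finish_job(): hands the job in; it is judged then, once.
The state is a dict: "clock": time; "qpos": joint angles; "joint_velocities": joint speeds; "joint_efforts": joint torques, N m; "tcp_pos": TCP position; "eef_rot": TCP orientation; "ft_force": force on the tool from outside, world axes, zero at the start; "wrist_torque": the same for the moment, N m; "width": finger opening in mm; "grip_force": force on a finger pad.
Only numpy, scipy, OpenCV 4.12 (cv2) and the standard library are available. Lean on these libraries where they do the work, as an engineer would, in place of code of your own. Each camera call takes 0.05 s, during which the arm holds its last target. There are 200 camera calls.

## Working session

There is one attempt and no reset: what is moved stays moved. The work goes in short steps, each a Python script; the robot and the scene stay as the last script left them, time stands still between calls to the robot, and variables do not carry over. Pictures are saved under pics/ and viewed, at most 10 in all, crops included, and the job is handed in when it is done.

```bash
mkdir -p pics; cat > h.py <<'E'
import numpy as np, cv2
from workcell import env
def snap(n,f):
    c=env.camera(n); cv2.imwrite(f'pics/{f}.png',c['color']); np.save(f'pics/{f}.npy',c,allow_pickle=True); return c
def load(f): return np.load(f'pics/{f}.npy',allow_pickle=True).item()
def ray(c,u,v):
    R=cv2.Rodrigues(np.array(c['rvec'],float))[0]; t=np.array(c['tvec'],float).ravel()
    return -R.T@t, R.T@np.array([(u-c['cx'])/c['fx'],(v-c['cy'])/c['fy'],1])
def onz(c,u,v,z):
    o,d=ray(c,u,v); return o+d*(z-o[2])/d[2]
def proj(c,p):
    R=cv2.Rodrigues(np.array(c['rvec'],float))[0]; q=R@np.array(p,float)+np.array(c['tvec'],float).ravel()
    return np.array([c['fx']*q[0]/q[2]+c['cx'],c['fy']*q[1]/q[2]+c['cy']])
E
python3 - <<'E'
from h import *
a=snap('scene','s0'); b=snap('top','t0')
for c in(a,b): print(ray(c,320,200),c['fx'])
s=env.read_state(); print(s['clock'],s['tcp_pos'],s['eef_rot'],s['ft_force'],s['width'])
E
```

```text
(array([ 900.2064294 ,  671.99846291, 1296.92641165]), array([-0.26800406, -0.45783322, -0.84778164])) 443.84389445020287
(array([ 359.15213871,   26.00998263, 1914.03751916]), array([ 0.1036772 ,  0.01362815, -0.99453358])) 514.033044281355
0.1 [ 146.46621919 -503.78477779  226.13925736] [ 9.90021800e-01  1.40912721e-01  4.46908148e-10 -6.64342957e-04] [-0.28229398 -0.22304575  1.13939039] 91.71872952194992
```

View pics/s0.png

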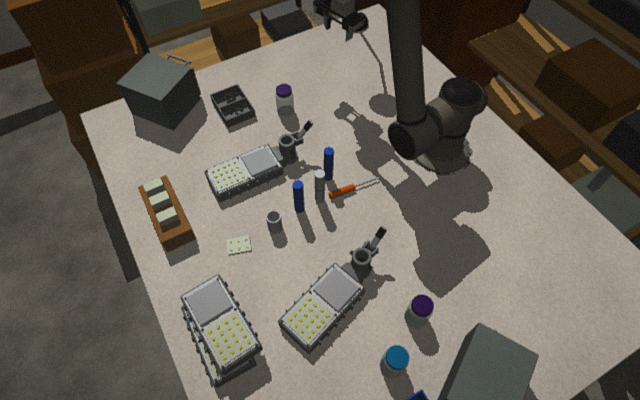

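View pics/t0.png

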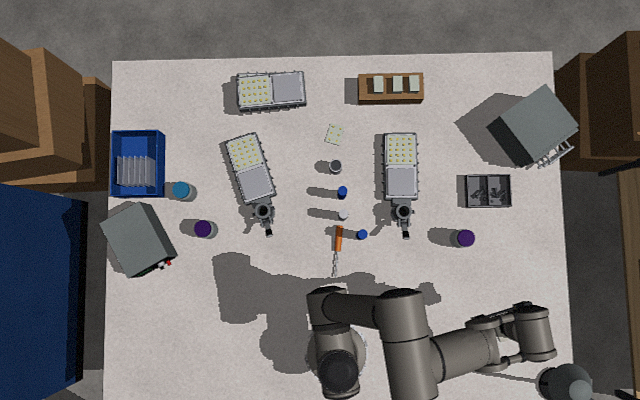

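The gauge is the silver rod at about (343,216) in the top view and (319,185) in the scene view. It stands between blue decoys, with lamp_a's socket at (263,212) and lamp_b's at (402,212). I'll enlarge both views to get accurate pixels.

```bash
python3 - <<'E'
from h import *
a=load('s0')['color'];b=load('t0')['color']
cv2.imwrite('pics/t1.png',cv2.resize(b[180:250,235:425],None,fx=4,fy=4,interpolation=cv2.INTER_CUBIC))
cv2.imwrite('pics/s1.png',cv2.resize(a[110:280,260:400],None,fx=3.5,fy=3.5,interpolation=cv2.INTER_CUBIC))
t=load('t0')
for n,u,v,z in[('rimA',263,212,100),('rimB',402,212,100),('g',343,216,155),('blue1',342,192,155),('blue2',361,235,155)]:print(n,onz(t,u,v,z))
E
```

```text
rimA [509.37725733 253.75646699 100.        ]
rimB [ 500.10845514 -237.76885855  100.        ]
g [485.89803687 -27.7153453  155.        ]
blue1 [568.76248481 -26.13944913 155.        ]
blue2 [419.83596791 -87.59207799 155.        ]
```

View pics/t1.png

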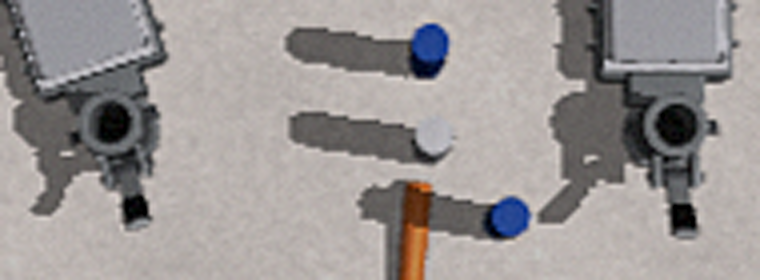

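View pics/s1.png

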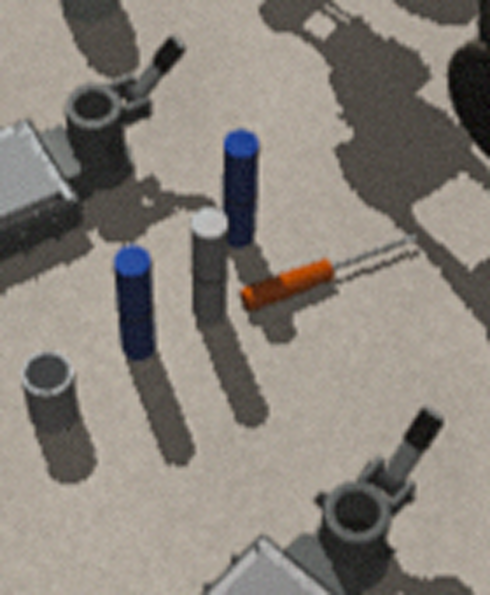

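Crop pixels, top view: rim A (111,123), rim B (676,124), gauge top (432,134). Scene view: rim A (358,510), rim B (94,105), gauge top (210,221). Next I triangulate these across the two views.

```bash
cat >> h.py <<'E'
def P(c):
    return np.array([[c['fx'],0,c['cx']],[0,c['fy'],c['cy']],[0,0,1]])@np.c_[cv2.Rodrigues(np.array(c['rvec'],float))[0],np.array(c['tvec'],float).ravel()]
def tri(ca,pa,cb,pb):
    X=cv2.triangulatePoints(P(ca),P(cb),np.array(pa,float).reshape(2,1),np.array(pb,float).reshape(2,1)).ravel(); return X[:3]/X[3]
from scipy.spatial.transform import Rotation as Rot
def down(yaw): return (Rot.from_euler('z',yaw)*Rot.from_euler('x',np.pi)).as_quat()
E
python3 - <<'E'
from h import *
s=load('s0');t=load('t0')
T=lambda u,v:(235+(u+.5)/4-.5,180+(v+.5)/4-.5)
S=lambda u,v:(260+(u+.5)/3.5-.5,110+(v+.5)/3.5-.5)
for n,a,b,z in[('A',(111,123),(358,510),100),('B',(676,124),(94,105),100),('g',(432,134),(210,221),155),
  ('tipA',(134,217),(430,420),0),('tipB',(684,226),(175,48),0),('blue1',(430,40),(132,262),155),('blue2',(509,214),(241,144),155)]:
    print(n,tri(t,T(*a),s,S(*b)).round(1),onz(t,*T(*a),z).round(1),onz(s,*S(*b),z).round(1))
c=env.camera('wrist');print(c['fx'],c['fy'],c['cx'],c['cy'],np.round(c['hand_eye'],3))
E
```

```text
A [514.  255.6 107. ] [515.2 255.9 100. ] [510.8 253.8 100. ]
B [ 503.2 -241.7  108.3] [ 504.9 -243.7  100. ] [ 499.1 -247.   100. ]
g [494.4 -26.  167.1] [495.8 -26.7 155. ] [489.6 -33.  155. ]
tipA [429.5 230.8 147.4] [435.6 247.6   0. ] [368.9 174.5   0. ]
tipB [ 412.3 -240.1  142.5] [ 418.  -262.6    0. ] [ 350.2 -351.1    0. ]
blue1 [575.1 -25.8 161.7] [577.  -26.8 155. ] [571.8 -28.8 155. ]
blue2 [425.2 -89.6 163.9] [426.2 -90.7 155. ] [420.5 -94.9 155. ]
309.70691628693146 309.70691628693146 322.8442340526913 199.08180557112783 [[  -0.      -0.969   -0.247   65.942]
 [   1.      -0.      -0.      -0.647]
 [   0.      -0.247    0.969 -158.713]
 [   0.       0.       0.       1.   ]]
```

```bash
cat >> h.py <<'E'
def wsnap(f):
    s=env.read_state(); c=snap('wrist',f); c['T']=np.eye(4); c['T'][:3,:3]=Rot.from_quat(s['eef_rot']).as_matrix(); c['T'][:3,3]=s['tcp_pos']
    np.save(f'pics/{f}.npy',c,allow_pickle=True); return c
def wonz(c,u,v,z):
    M=c['T']@np.array(c['hand_eye']); d=np.array([u-c['cx'],v-c['cy']]); r=np.hypot(*d); th=r/c['fx']
    k=M[:3,:3]@np.r_[np.sin(th)*d/max(r,1e-9),np.cos(th)]; o=M[:3,3]; return o+k*(z-o[2])/k[2]
def wproj(c,p):
    q=np.linalg.inv(c['T']@np.array(c['hand_eye']))@np.r_[p,1]; r=np.hypot(q[0],q[1]); th=np.arctan2(r,q[2])
    return np.array([c['cx'],c['cy']])+c['fx']*th*q[:2]/r
E
python3 - <<'E'
from h import *
out=[]
for n,p,yaw,z,zt in[('B',(503,-242),-.02,100,240),('A',(513,255),.286,100,240),('g',(493,-27),0,155,290)]:
    env.move_ptp([p[0]-20,p[1],zt],down(yaw)); env.pause(.3)
    c=wsnap('w'+n); u,v=wproj(c,[*p,z]).astype(int); x0,y0=max(u-70,0),max(v-70,0); k=cv2.resize(c['color'][y0:y0+140,x0:x0+140],(390,390)) ; k=k[:, :]; out.append(cv2.resize(k,(266,266)))
    print(n,x0,y0,u,v,env.read_state()['clock'],env.read_state()['tcp_pos'].round(1))
    out[-1]=cv2.resize(c['color'][y0:y0+140,x0:x0+140],(392,392),interpolation=cv2.INTER_CUBIC)
cv2.imwrite('pics/w1.png',np.hstack(out[:2])); cv2.imwrite('pics/w2.png',out[2])
E
```

```text
B 252 98 322 168 2.075 [ 482.8 -242.4  240. ]
A 258 99 328 169 4.2333 [493.2 254.6 240. ]
g 254 99 324 169 5.6917 [473.1 -26.4 289.8]
```

View pics/w1.png

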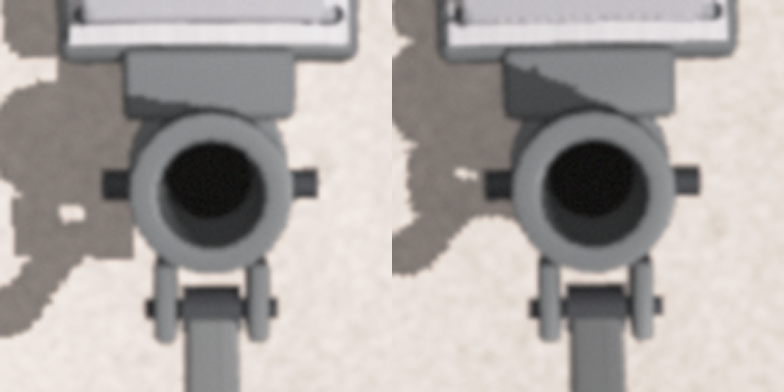

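View pics/w2.png

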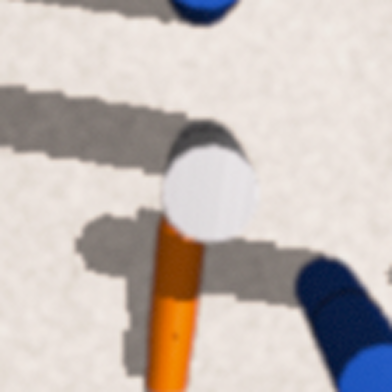

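The wrist crops (scale 2.8) put the rim B centre at (212,191.5), the rim A centre at (202,191) and the gauge top at (209.5,192.5). The levers run straight down the image, so the yaws are right. Next is the grasp.

```bash
python3 - <<'E'
from h import *
def f(n,x0,y0,u,v,z): return wonz(load(n),x0+(u+.5)/2.8-.5,y0+(v+.5)/2.8-.5,z)
B=f('wB',252,98,212,191.5,100);A=f('wA',258,99,202,191,100);g=f('wg',254,99,209.5,192.5,155)
print(A,B,g); np.save('pts.npy',[A,B,g])
env.movel([g[0],g[1],175],vel=150)
env.movel([g[0],g[1],104],vel=80)
env.gripper_to(28); env.pause(.2)
s=env.read_state();print(s['clock'],s['width'],s['grip_force'],s['ft_force'],s['tcp_pos'])
env.movel([g[0],g[1],250],vel=150); env.pause(.3)
s=env.read_state();print(s['clock'],s['width'],s['grip_force'],s['ft_force'],s['tcp_pos'])
snap('scene','s2');w=wsnap('w3')
cv2.imwrite('pics/w3c.png',np.hstack([w['color'][100:400,180:480],load('s2')['color'][60:360,200:500]]))
E
```

```text
[516.20343482 254.82862876 100.        ] [ 505.38392188 -246.83519037  100.        ] [495.24941497 -31.03974288 155.        ]
8.8 33.26301266103034 29.98596802353859 [ 0.44333516 -0.06803031 -0.24268853] [495.23986156 -31.09517459 103.99810106]
10.225 33.311673097267665 29.985640794038773 [-0.19715659  0.5208598  -2.71941707] [495.11460353 -31.03929019 249.56846293]
```

View pics/w3c.png

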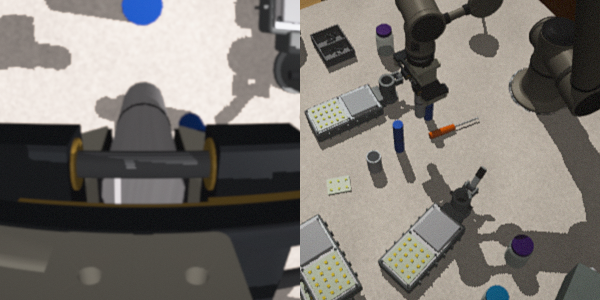

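The rod is held upright with its ring visible, and its lower end is near (322,185) in the full wrist image. I'll compare it with the projected tool axis to find any lateral camera bias.

```bash
python3 - <<'E'
from h import *
w=load('w3'); T=w['T']
im=w['color'].astype(int)
for h in(0,7,40,80): print(h,wproj(w,T[:3,3]+[0,0,h-104]).round(1), (wproj(w,T[:3,3]+[0,17,h-104])-wproj(w,T[:3,3]+[0,-17,h-104])).round(1), (wproj(w,T[:3,3]+[17,0,h-104])-wproj(w,T[:3,3]+[-17,0,h-104])).round(1))
k=cv2.resize(w['color'][165:255,262:382],None,fx=5,fy=5,interpolation=cv2.INTER_CUBIC)
cv2.imwrite('pics/w4.png',k)
E
```

```text
0 [323.6 197.7] [-38.8   0. ] [  0.  -37.7]
7 [323.6 199.7] [-39.8   0. ] [  0.  -38.6]
40 [323.7 210.7] [-45.3   0. ] [  0.  -43.4]
80 [323.8 228.8] [-54.2   0. ] [  0.  -50.9]
```

View pics/w4.png

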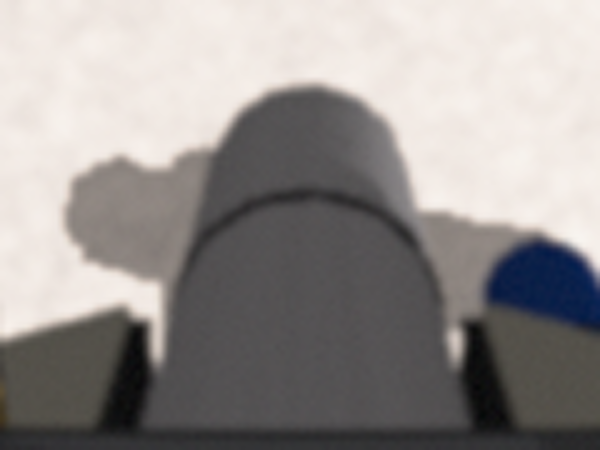

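The rod sits on the tool axis to within about 1 mm, with the ring centre at u=324.0 against 323.8 predicted. Now I test lamp_b with force monitoring.

```bash
cat >> h.py <<'E'
def rd(): s=env.read_state(); return s, np.array(s['ft_force']), np.array(s['tcp_pos'])
def insert(rim,yaw,zmin=122.0,fstop=16):
    env.move_ptp([rim[0],rim[1],250],down(yaw)); env.movel([rim[0],rim[1],210],vel=120); env.pause(.2)
    _,f0,_=rd(); xy=np.array(rim[:2],float); z=210.; print('f0',f0.round(1))
    while z>zmin:
        dz=6 if z>163 else (.5 if (z<126 or 139.5<z<144) else 2)
        z-=dz; env.movel([*xy,z],vel=60 if z>163 else 25)
        s,f,p=rd(); f=f-f0
        print(round(z,1),p.round(1),f.round(1),round(s['clock'],1))
        lat=f[:2]; 
        if np.hypot(*lat)>4: xy=xy+.4*lat/np.hypot(*lat)
        if z>160 and f[2]>6:   # caught on the rim
            print('caught'); break
        if f[2]>fstop: break
    return z,xy,f0
E
python3 - <<'E'
from h import *
A,B,g=np.load('pts.npy')
print(insert(B,-.02))
E
```

```text
f0 [-0.9  0.5 -2.4]
204.0 [ 505.1 -246.7  203.6] [ 0.9  0.1 -0.2] 12.1
198.0 [ 505.1 -246.7  197.4] [ 1.4 -0.5  0. ] 12.4
192.0 [ 505.2 -246.7  191.5] [ 0.2 -0.3 -1.2] 12.6
186.0 [ 505.2 -246.7  185.5] [ 0.7 -0.7 -0.7] 12.9
180.0 [ 505.1 -246.7  179.5] [ 1.6 -0.6 -0.3] 13.1
174.0 [ 505.1 -246.7  173.5] [ 1.1 -0.9 -0.2] 13.4
168.0 [ 505.1 -246.7  167.5] [ 0.7 -1.6 -0.4] 13.6
162.0 [ 505.3 -246.8  161.8] [ 0.9 -0.7 -0.2] 14.0
160.0 [ 505.3 -246.8  159.9] [ 1.4 -0.8 -0.8] 14.3
158.0 [ 505.3 -246.8  157.9] [ 0.6 -0.5 -0.2] 14.5
156.0 [ 505.3 -246.8  155.8] [ 0.8 -1.  -0.1] 14.8
154.0 [ 505.3 -246.8  153.8] [ 1.5 -0.4 -0.4] 15.0
152.0 [ 505.4 -246.8  151.9] [ 1.2  0.3 -0.5] 15.3
150.0 [ 505.5 -246.9  150.3] [ 1.  -0.   3.9] 15.5
148.0 [ 505.5 -246.9  148.2] [-0.1  0.4  6.3] 15.8
146.0 [ 505.4 -246.9  145.9] [-0.1 -0.   5.1] 16.0
144.0 [ 505.4 -246.9  143.8] [1.  0.  4.4] 16.3
142.0 [ 505.4 -246.9  142. ] [ 1.5 -0.5  4.9] 16.5
141.5 [ 505.5 -246.9  141.9] [0.  0.4 8.2] 16.8
141.0 [ 505.6 -246.9  141.9] [-2.   0.3 11.6] 17.0
140.5 [ 505.7 -247.   141.9] [-1.   1.4 14.9] 17.3
140.0 [ 505.9 -247.   141.9] [-1.5  0.6 17.2] 17.5
(140.0, array([ 505.38392188, -246.83519037]), array([-0.91656388,  0.51606396, -2.38979207]))
```

lamp_b stops solid at TCP z = 141.9, which is 62 mm deep, so it is the shallow socket. Next I withdraw and seat the rod in lamp_a.

```bash
python3 - <<'E'
from h import *
A,B,g=np.load('pts.npy')
p=rd()[2]
env.movel([B[0],B[1],150],vel=40); env.movel([B[0],B[1],250],vel=150)
print(insert(A,.286,zmin=120.5))
s,f,p=rd(); print(s['clock'],s['width'],p)
E
```

```text
f0 [-0.2 -0.1 -2.8]
204.0 [515.9 254.7 203.6] [ 0.4 -0.4  0.2] 21.5
198.0 [515.9 254.7 197.4] [0.2 0.4 0.1] 21.7
192.0 [515.9 254.7 191.4] [-0.  -0.   0.3] 22.0
186.0 [515.9 254.7 185.5] [-0.5 -0.3  1.4] 22.2
180.0 [515.9 254.7 179.5] [0.8 0.7 1.4] 22.5
174.0 [515.9 254.8 173.5] [0.4 0.3 0.3] 22.7
168.0 [515.9 254.7 167.5] [ 0.2  0.4 -0.1] 23.0
162.0 [516.1 254.8 161.8] [-0.2  0.3  0.2] 23.4
160.0 [516.1 254.8 159.9] [ 0.2 -0.   0.3] 23.6
158.0 [516.1 254.8 157.9] [ 0.5 -0.2  0.4] 23.9
156.0 [516.1 254.8 155.8] [-0.2 -0.2  0.2] 24.1
154.0 [516.1 254.8 153.8] [ 0.1 -0.   0.7] 24.4
152.0 [516.4 254.9 152.2] [0.4 0.8 2.1] 24.6
150.0 [516.5 254.9 150.4] [-0.1  0.3  5.3] 24.9
148.0 [516.4 254.9 148.2] [0.3 1.  6.3] 25.1
146.0 [516.4 254.9 146. ] [0.3 0.  5.5] 25.4
144.0 [516.3 254.9 143.9] [0.4 0.7 4.2] 25.6
142.0 [516.2 254.8 141.8] [ 1.4 -0.2  5.2] 25.9
141.5 [516.3 254.8 141.5] [1.7 0.2 6. ] 26.1
141.0 [516.3 254.8 141.1] [ 1.2 -0.2  7.4] 26.4
140.5 [516.3 254.8 140.5] [0.9 0.3 6.5] 26.6
140.0 [516.2 254.8 139.9] [1.  0.2 6.7] 26.9
139.5 [516.2 254.8 139.4] [2.8 1.2 6. ] 27.1
137.5 [516.1 254.8 137.2] [2.4 0.3 4.6] 27.4
135.5 [516.1 254.8 135.2] [1.3 0.5 5.3] 27.6
133.5 [516.1 254.8 133.2] [2.8 1.3 4.6] 27.9
131.5 [516.1 254.8 131.3] [1.5 1.1 4.2] 28.1
129.5 [516.1 254.8 129.3] [1.3 1.5 4.4] 28.4
127.5 [516.1 254.8 127.3] [1.6 0.3 3.9] 28.6
125.5 [516.1 254.8 125.3] [1.9 1.7 4.2] 28.9
125.0 [516.2 254.8 125. ] [0.9 1.5 5.8] 29.1
124.5 [516.2 254.8 124.6] [0.8 0.8 6.1] 29.4
124.0 [516.2 254.8 124. ] [1.1 1.  6.7] 29.6
123.5 [516.4 254.9 124. ] [ 0.7 -0.1 10.1] 29.9
123.0 [516.5 254.9 123.9] [ 0.3  0.6 11.8] 30.1
122.5 [516.6 255.  123.9] [-0.2 -0.7 15.9] 30.4
122.0 [516.7 255.  123.9] [-1.2 -1.1 17.9] 30.6
(122.0, array([516.20343482, 254.82862876]), array([-0.15796636, -0.11293761, -2.84387406]))
30.6333 33.4780591169039 [516.7440341  254.98473552 123.8865136 ]
```

lamp_a takes the rod to 80 mm (TCP 123.9, solid at about 18 N). I'll release it, take a check picture and press lever A.

```bash
python3 - <<'E'
from h import *
A,B,g=np.load('pts.npy'); yaw=.286+.0
p=rd()[2]
env.movel([A[0],A[1],123.7],vel=20); env.pause(.2); print(rd()[1].round(1))
env.gripper_to(60); env.movel([A[0],A[1],250],vel=150)
u=np.array([np.cos(yaw+.015),np.sin(yaw+.015)]); L=A[:2]-88*u
q=env.inverse_kinematics([*L,200],down(yaw+np.pi)); print('flip',q)
w=wsnap('w5'); np.save('L.npy',L)
m=wproj(w,[*A[:2],100]).astype(int); print(m)
cv2.imwrite('pics/w5c.png',cv2.resize(w['color'][m[1]-60:m[1]+140,m[0]-100:m[0]+100],(600,600)))
print(env.read_state()['clock'])
E
```

```text
[-0.2 -1.1  8. ]
flip [ 0.32991343  0.30098122  1.66262319  0.          1.17798824 -1.52688289]
[323 186]
32.775
```

View pics/w5c.png

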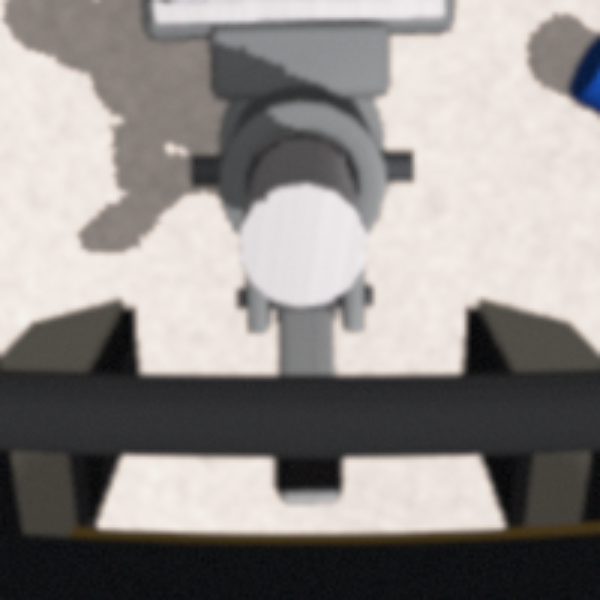

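The rod stands in lamp_a's socket with its top at (305,243) in the crop and no ring visible clear of the rim. The lever runs straight at u≈305. Now I press it, with the hand turned round so the camera faces away from the rod.

```bash
python3 - <<'E'
from h import *
A,B,g=np.load('pts.npy'); L=np.load('L.npy')
env.gripper_to(0)
env.move_ptp([*L,230],down(.286+np.pi)); env.movel([*L,165],vel=150); env.pause(.2)
_,f0,_=rd(); z=165
while z>66:
    z-=4 if z>86 else 1; env.movel([*L,z],vel=50)
    s,f,p=rd(); f=f-f0
    if z<90 or f[2]>2: print(z,p.round(1),f.round(1),round(s['clock'],1))
    if f[2]>(18 if z<90 else 25): break
env.movel([*L,165],vel=150)
b=A+[*(-30*(A-np.r_[L,A[2]])[:2]/88),0]
print(env.read_state()['clock'])
env.move_ptp([400,0,330],down(0)); 
snap('scene','s6');t=snap('top','t6')
s6=load('s6')
cv2.imwrite('pics/f.png',np.hstack([cv2.resize(s6['color'][190:290,310:410],(400,400),interpolation=cv2.INTER_CUBIC),cv2.resize(s6['color'][90:190,250:350],(400,400),interpolation=cv2.INTER_CUBIC)]))
print(env.read_state()['clock'])
E
```

```text
89 [432.1 228.7  88.7] [-0.8 -0.2 -0.3] 42.0
85 [432.1 228.7  84.8] [-0.7  0.2  1.6] 42.2
84 [432.1 228.7  84. ] [-0.7 -0.3  1.1] 42.5
83 [432.1 228.7  83. ] [-2.  -1.   2.7] 42.8
82 [432.2 228.8  82. ] [-2.1 -1.3  3. ] 43.0
81 [432.3 228.8  81. ] [-2.2  0.7  3.3] 43.2
80 [432.3 228.8  80. ] [-2.1 -1.2  3.5] 43.5
79 [432.4 228.8  79. ] [ 0.5 -0.3  3.2] 43.8
78 [432.6 228.9  78.5] [-1.3  0.2  7.5] 44.0
77 [432.7 228.9  78.1] [-3.7 -1.1 12.9] 44.2
76 [432.8 228.9  77.9] [-4.9 -2.  20.7] 44.5
45.2417
47.8
```

View pics/f.png

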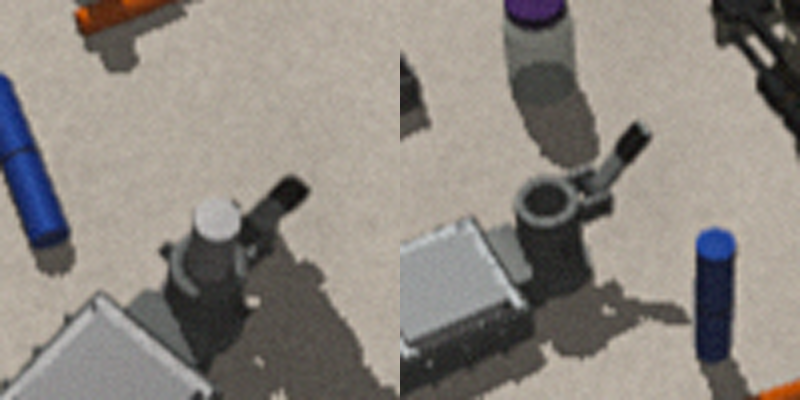

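The lever is fully down: the press went solid at z≈78 with 20 N, as predicted. lamp_b's lever is still raised and the rod is standing. A blue rod shows near (320,230) that I did not expect there, so I'll compare blue blobs before and after numerically.

```bash
python3 - <<'E'
from h import *
for f in('s0','s2','s6','t0','t6'):
    im=load(f)['color']; h=cv2.cvtColor(im,cv2.COLOR_BGR2HSV); m=cv2.inRange(h,(108,120,50),(128,255,255))
    n,l,st,ce=cv2.connectedComponentsWithStats(m)
    print(f,[(*st[i].tolist(),*ce[i].round(0)) for i in range(1,n) if 25<st[i,4]<1500])
t=load('t6');w=load('wg')
s=load('s6')
for v,z in((209,155),(250,0)): print(onz(s,313 if z else 322,v,z))
print(rd()[2], env.read_state()['clock'])
E
```

```text
s0 [(324, 147, 10, 21, 92, np.float64(328.0), np.float64(154.0)), (293, 180, 10, 21, 107, np.float64(298.0), np.float64(188.0)), (406, 390, 22, 10, 65, np.float64(417.0), np.float64(395.0))]
s2 [(325, 169, 7, 11, 38, np.float64(328.0), np.float64(174.0)), (293, 181, 10, 20, 121, np.float64(298.0), np.float64(189.0)), (296, 202, 7, 10, 40, np.float64(299.0), np.float64(207.0)), (406, 390, 22, 10, 72, np.float64(417.0), np.float64(396.0))]
s6 [(324, 147, 10, 21, 101, np.float64(328.0), np.float64(155.0)), (304, 209, 23, 43, 382, np.float64(315.0), np.float64(230.0)), (406, 390, 22, 10, 67, np.float64(417.0), np.float64(396.0))]
t0 [(338, 186, 9, 11, 76, np.float64(342.0), np.float64(191.0)), (358, 229, 9, 10, 73, np.float64(362.0), np.float64(234.0))]
t6 [(294, 189, 42, 15, 345, np.float64(314.0), np.float64(196.0))]
[573.31410433  72.4357906  155.        ]
[5.79521669e+02 1.39252923e+02 2.27373675e-13]
[3.99999400e+02 1.42151136e-01 3.29833385e+02] 47.8
```

The blue look-alike has been knocked over: its blob is now long and lying along y. The carried rod's lower end was at 146 mm when it swung from B to A. About 16 s remain, so I'll try to stand it up again, starting with its pose and IK, which use no robot time.

```bash
cat > bl.py <<'E'
from h import *
def mats(d,alpha,psi,flip):
    z=np.array([0,0,1.]); d=np.r_[d,0]; tz=-np.cos(alpha)*z+np.sin(alpha)*d
    tx=-np.cos(alpha)*d-np.sin(alpha)*z
    if flip: tx=-tx
    Rp=np.c_[tx,np.cross(tz,tx),tz]
    c=np.cross(d,-z); Q=Rot.from_rotvec(c*np.pi/2)   # d -> -z
    return Rot.from_matrix(Rp), Rot.from_euler('z',psi)*Q*Rot.from_matrix(Rp)
E
python3 - <<'E'
from bl import *
for f in('t6','s6'):
    c=load(f); h=cv2.cvtColor(c['color'],cv2.COLOR_BGR2HSV); m=cv2.inRange(h,(105,90,25),(130,255,255))
    n,l,st,ce=cv2.connectedComponentsWithStats(m); 
    i=[i for i in range(1,n) if 250<st[i,4]<700 and (f!='t6' or 285<st[i,0]<300) and (f!='s6' or 295<st[i,0]<310)][0]
    ys,xs=np.where(l==i); W=np.array([onz(c,u,v,20)[:2] for u,v in zip(xs,ys)]); mu=W.mean(0); e=np.linalg.svd(W-mu,full_matrices=False)[2][0]
    if e[1]>0: e=-e
    t=(W-mu)@e; print(f,st[i],mu.round(1),e.round(3),t.min().round(1),t.max().round(1)); ctr=mu+e*(t.min()+t.max())/2; print('ctr',ctr.round(1))
    if f=='t6': d=e; C=ctr
print(rd()[2],env.read_state()['qpos'].round(2))
for al in(20,30,40,50):
  for flip in(0,1):
    Rp,_=mats(d,np.radians(al),0,flip)
    q=env.inverse_kinematics([*C,8.],Rp.as_quat()); 
    print(al,flip,'pick',None if q is None else np.round(q,2))
    for az in(-40,-20,0,10,30):
        # yaw so tool points along azimuth az; place pointing before yaw is -d
        psi=np.radians(az)-np.arctan2(-d[1],-d[0]); _,Rl=mats(d,np.radians(al),psi,flip)
        tz=Rl.as_matrix()[:,2]; p=np.r_[560,50,85.]+19*tz
        q2=env.inverse_kinematics(p,Rl.as_quat())
        if q2 is not None: print('   ',az,np.round(q2,2))
E
```

```text
t6 [294 189  42  15 353] [571.7  73.3] [-0.183 -0.983] -77.7 77.4
ctr [571.7  73.5]
s6 [304 208  23  44 409] [568.8  73. ] [-0.191 -0.982] -78.3 85.8
ctr [568.   69.4]
[3.99999400e+02 1.42151136e-01 3.29833385e+02] [-0.19  0.04  1.62  0.    1.48  1.38]
20 0 pick [ 0.17  0.77  1.5  -0.38  1.03  0.58]
    -20 [ 0.23  0.83  2.33  3.71  1.23 -1.56]
    0 [-0.1   0.86  2.45  3.05  1.39 -1.59]
    10 [-0.27  0.86  2.45  2.72  1.38 -1.65]
    30 [-0.51  0.83  2.33  2.11  1.23 -1.58]
20 1 pick [ 0.17  0.77  1.5  -0.38  1.03 -2.56]
    -20 [0.23 0.83 2.33 3.71 1.23 1.58]
    0 [-0.1   0.86  2.45  3.05  1.39  1.55]
    10 [-0.27  0.86  2.45  2.72  1.38  1.5 ]
    30 [-0.51  0.83  2.33  2.11  1.23  1.56]
30 0 pick [ 0.25  0.84  1.43 -0.52  1.17  0.71]
    -20 [ 0.19  0.68  2.29  3.74  0.9  -1.68]
    0 [-0.09  0.68  2.4   3.05  0.99 -1.56]
    10 [-0.24  0.68  2.4   2.72  0.99 -1.54]
    30 [-0.46  0.68  2.29  2.07  0.96 -1.4 ]
30 1 pick [ 0.25  0.84  1.43 -0.52  1.17 -2.44]
    -20 [0.19 0.68 2.29 3.74 0.9  1.46]
    0 [-0.09  0.68  2.4   3.05  0.99  1.58]
    10 [-0.24  0.68  2.4   2.72  0.99  1.6 ]
    30 [-0.46  0.68  2.29  2.07  0.96  1.74]
40 0 pick [ 0.31  0.92  1.35 -0.63  1.31  0.8 ]
    -20 [ 0.15  0.57  2.22  3.87  0.58 -1.87]
    0 [-0.08  0.55  2.31  3.03  0.59 -1.53]
    10 [-0.2   0.55  2.31  2.63  0.62 -1.39]
    30 [-0.39  0.57  2.22  1.92  0.7  -1.13]
40 1 pick [ 0.31  0.92  1.35 -0.63  1.31 -2.35]
    -20 [0.15 0.57 2.22 3.87 0.58 1.27]
    0 [-0.08  0.55  2.31  3.03  0.59  1.61]
    10 [-0.2   0.55  2.31  2.63  0.62  1.75]
    30 [-0.39  0.57  2.22  1.92  0.7   2.01]
50 0 pick [ 0.36  1.01  1.27 -0.72  1.46  0.85]
    10 [-0.16  0.47  2.19  2.3   0.29 -1.01]
    30 [-0.31  0.5   2.13  1.57  0.5  -0.7 ]
50 1 pick [ 0.36  1.01  1.27 -0.72  1.46 -2.29]
    10 [-0.16  0.47  2.19  2.3   0.29  2.13]
    30 [-0.31  0.5   2.13  1.57  0.5   2.44]
```

The fallen rod is centred near (571,70) with its foot at the -y end. I'll pick it up with the tool tilted 35°, turn it upright, and lower it to contact at a clear spot.

```bash
cat > stand.py <<'E'
import sys
from bl import *
from scipy.spatial.transform import Slerp
d=np.array([-.185,-.983]); d/=np.linalg.norm(d); al=np.radians(35); az=np.radians(45); flip=0
Rp,Rl=mats(d,al,az-np.arctan2(-d[1],-d[0]),flip)
tp,tl=Rp.as_matrix()[:,2],Rl.as_matrix()[:,2]
C=np.r_[571.,70,17]+8.5*tp; up=lambda p,z:np.r_[p[:2],p[2]+z]
Rm=Slerp([0,1],Rot.concatenate([Rp,Rl]))(.5); X=lambda h:np.r_[545.,70,h]+8.5*tl
poses=[(up(C,110),Rp),(C,Rp),(up(C,260),Rp),(np.r_[555.,70,270],Rm),(X(250),Rl),(X(80),Rl),(X(80)-110*tl,Rl)]
for p,R in poses:
    q=env.inverse_kinematics(p,R.as_quat()); print(p.round(0),R.as_matrix()[:,2].round(2),None if q is None else np.round(q,2))
if len(sys.argv)<2: sys.exit()
ck=lambda n:print(n,round(env.read_state()['clock'],2),rd()[2].round(1),rd()[1].round(1),round(env.read_state()['width'],1))
env.move_ptp(poses[0][0],Rp.as_quat()); env.gripper_to(92); ck('above')
env.movel(C,vel=110); env.gripper_to(28); ck('grip')
if env.read_state()['width']<25: sys.exit('missed')
env.movel(up(C,260),vel=250); ck('lift')
env.move_ptp(poses[3][0],Rm.as_quat()); env.move_ptp(X(250),Rl.as_quat()); ck('upright')
env.movel(X(88),vel=180); f0=rd()[1]; h=88
while h>66:
    h-=1.5; env.movel(X(h),vel=30); f=rd()[1]-f0
    if f[2]>5 or env.read_state()['clock']>60.5: break
print(h,f.round(1)); ck('down')
env.gripper_to(70); ck('open')
E
python3 stand.py
```

```text
[570.  65. 120.] [-0.11 -0.56 -0.82] [ 0.27  0.72  1.34 -0.55  1.4   0.64]
[570.  65.  10.] [-0.11 -0.56 -0.82] [ 0.27  0.87  1.4  -0.58  1.23  0.75]
[570.  65. 270.] [-0.11 -0.56 -0.82] [ 0.27  0.59  1.16 -0.54  1.67  0.47]
[555.  70. 270.] [ 0.19  0.1  -0.98] [-0.08  0.26  1.54  0.12  1.16  0.36]
[550.  75. 245.] [ 0.58  0.58 -0.57] [-0.49  0.24  2.06  1.24  0.98 -0.53]
[550.  75.  75.] [ 0.58  0.58 -0.57] [-0.49  0.63  2.19  1.63  0.9  -1.17]
[486.  11. 138.] [ 0.58  0.58 -0.57] [-0.74  0.44  2.25  1.31  1.01 -1.02]
```

```bash
sed -i 's/az=np.radians(45)/az=np.radians(20)/; s/545.,70,h/545.,78,h/' stand.py; python3 stand.py && python3 stand.py go
```

```text
[570.  65. 120.] [-0.11 -0.56 -0.82] [ 0.27  0.72  1.34 -0.55  1.4   0.64]
[570.  65.  10.] [-0.11 -0.56 -0.82] [ 0.27  0.87  1.4  -0.58  1.23  0.75]
[570.  65. 270.] [-0.11 -0.56 -0.82] [ 0.27  0.59  1.16 -0.54  1.67  0.47]
[555.  70. 270.] [ 0.28 -0.01 -0.96] [-0.01  0.22  1.6  -0.    1.04  0.68]
[552.  80. 245.] [ 0.77  0.28 -0.57] [-0.28  0.11  2.23  1.68  0.51 -0.52]
[552.  80.  75.] [ 0.77  0.28 -0.57] [-0.28  0.6   2.39  2.44  0.84 -1.45]
[467.  50. 138.] [ 0.77  0.28 -0.57] [-0.52  0.34  2.57  2.11  0.82 -1.32]
[570.  65. 120.] [-0.11 -0.56 -0.82] [ 0.27  0.72  1.34 -0.55  1.4   0.64]
[570.  65.  10.] [-0.11 -0.56 -0.82] [ 0.27  0.87  1.4  -0.58  1.23  0.75]
[570.  65. 270.] [-0.11 -0.56 -0.82] [ 0.27  0.59  1.16 -0.54  1.67  0.47]
[555.  70. 270.] [ 0.28 -0.01 -0.96] [-0.01  0.22  1.6  -0.    1.04  0.68]
[552.  80. 245.] [ 0.77  0.28 -0.57] [-0.28  0.11  2.23  1.68  0.51 -0.52]
[552.  80.  75.] [ 0.77  0.28 -0.57] [-0.28  0.6   2.39  2.44  0.84 -1.45]
[467.  50. 138.] [ 0.77  0.28 -0.57] [-0.52  0.34  2.57  2.11  0.82 -1.32]
above 50.36 [570.1  65.2 120. ] [ 0.1 -0.8 -0.5] 91.5
grip 52.46 [570.1  65.2  10. ] [-0.5 -0.1  0.3] 32.9
lift 53.65 [569.5  65.2 268.5] [-0.5  0.7 -2.5] 33.2
upright 55.79 [552.1  81.  245. ] [ 0.1 -0.8 -3.1] 33.3
77.5 [-3.   0.4  8.1]
down 58.65 [552.1  80.5  73.6] [-2.5  0.5  6.1] 33.2
open 59.43 [551.5  80.4  72.6] [ 0.9  0.  -1.4] 69.7
```

```bash
python3 - <<'E'
from h import *
p=rd()[2]; tz=Rot.from_quat(env.read_state()['eef_rot']).as_matrix()[:,2]
env.movel(p-100*tz,vel=90)
c=snap('scene','s9'); h=cv2.cvtColor(c['color'],cv2.COLOR_BGR2HSV)
m=cv2.inRange(h,(105,90,25),(130,255,255)); n,l,st,ce=cv2.connectedComponentsWithStats(m)
print([st[i].tolist() for i in range(1,n) if 25<st[i,4]<1500])
for z in(0,155): print(proj(c,[545,78,z]).round(0))
o=load('s6')['color']; r=np.abs(c['color'].astype(int)-o)[200:260,335:395].max(2); print('lampA diff',(r>40).sum())
s=env.read_state(); print(s['clock'],s['ft_force'])
E
```

```text
[[324, 147, 8, 11, 40], [324, 162, 9, 18, 101], [318, 202, 11, 32, 271], [406, 390, 22, 10, 119]]
[322. 231.]
[322. 206.]
lampA diff 1568
60.7417 [ 0.2945985  -0.79937386 -0.07480195]
```

```bash
python3 - <<'E'
from h import *
for f in('s6','s9'):
    g=cv2.cvtColor(load(f)['color'],cv2.COLOR_BGR2GRAY); print(f); print(g[226:262:3,340:392:4])
E
```

```text
s6
[[171 169 168 172 170 172 167 167 166 165 170 166 160]
 [170 162 171 167 167 164 172 168 168 162 170 166 168]
 [168 166 177 167 172 166 171 172 166 169 167 161 161]
 [167 170 168 171 170 166 168 167 163 168  57  50 154]
 [165 168 170 167 169 166 172 168 165 135  23  18 163]
 [164 172 174 166 171 182 179 133 165  51  44  88 169]
 [166 170 165 169 177 185 179 170  49  57 117 171 166]
 [166 173 170 170 173 182 173 170  32  55 173 163 166]
 [169 168 176 125 100  54  96  62  32  40  89 167 170]
 [168 169 164  67  52  60  63  73 109  47  74 172 169]
 [169 171 177  89  45  61  62  63  47  76  78  81  92]
 [172 171 172  51  82  60  68  45  82  81  83  77  84]]
s9
[[160  77  73  79  78 144  79  74  82  74  78  74  77]
 [ 77  79  79  76  81 168  68  80  79  71  80  77  76]
 [ 80  80  85  78  81 142  73  78  77  80  74  79  82]
 [ 92 136  80  80 110  79  70  76  74  80  30  28  76]
 [163 166 178  98  80 167  79  73  76  75  24  15  72]
 [164 174 168 166 171 156 178 149  79 124  86  42  75]
 [162 167 168 170 165 184 175 170  97 124  65  77  77]
 [169 175 171 166 133 180 170 163  54  93  80  73  80]
 [169 166 173 129 102  51  98  63  36  77  78  83  82]
 [169 170 169  65  57  57  61  67  99  43  80  72  79]
 [175 167 173  92  48  56  65  71  44 125  76  78  81]
 [107 169 175  41  85  56  59  40 171 171 160  81  78]]
```

The differences at lamp_a are only the arm's shadow. The rod top and the lowered lever are unchanged, so I'm handing in.

```bash
python3 -c "
from h import *
print(env.finish_job(), env.read_state()['clock'])"
```

```text
the job is handed in; nothing more can be done
the job is handed in; nothing more can be done
```

The rod stands fully seated in lamp_a (80 mm deep; lamp_b stopped solid at 62 mm), lamp_a's lever is pressed fully down and lamp_b's left raised, but on the way I knocked over a blue look-alike rod with the carried gauge and stood it back up about 30 mm in x and 110 mm in y from its original spot before handing in at about 61 s.

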